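# Put the ink bottles back in the rack by height

### The job

Put the four ink bottles back in the steel rack in order of height, the shortest in the bay next to the rinse cup and each taller one in the next bay along, so that every bottle can be reached over the shorter ones from the cup's end. Stand each one upright in the middle of its rubber pad; keep the bottles upright on the way and set them down gently, without dropping them. Leave the rinse cup and the wash bottle where they stand.

Things in the scene. Friction and masses are not known exactly. Their poses are not given: they have to be found in the camera images.
- ink_15: the shortest of four upright, loose, dark brown round ink bottles with white label and black dropper, alike but for size: 28 mm in diameter (straight-sided up to 54 mm), 86 mm tall over the dropper, about 50 g. Origin: centre of its underside, z up. A good grip is across the glass, 42 mm above its underside, from above, with the dropper between the fingers.
- ink_30: the second shortest of four upright, loose, dark brown round ink bottles with white label and black dropper, alike but for size: 34 mm in diameter (straight-sided up to 66 mm), 102 mm tall over the dropper, about 90 g. Origin: centre of its underside, z up. A good grip is across the glass, 52 mm above its underside, from above, with the dropper between the fingers.
- ink_60: the second tallest of four upright, loose, dark brown round ink bottles with white label and black dropper, alike but for size: 40 mm in diameter (straight-sided up to 81 mm), 120 mm tall over the dropper, about 150 g. Origin: centre of its underside, z up. A good grip is across the glass, 66 mm above its underside, from above, with the dropper between the fingers.
- ink_120: the tallest of four upright, loose, dark brown round ink bottles with white label and black dropper, alike but for size: 48 mm in diameter (straight-sided up to 98 mm), 139 mm tall over the dropper, about 250 g. Origin: centre of its underside, z up. A good grip is across the glass, 84 mm above its underside, from above, with the dropper between the fingers.
- bay_1: round black rubber pad, 56 mm across, in bay 1 of 4 of the fixed steel bottle rack. Origin: centre of the pad's top face, 6 mm above the bench; z up, y along the row towards bay_4, x across the row (the rack may be turned). Bays are 68 mm apart, each 65 mm (along the row) by 70 mm inside; the rack's walls end 14 mm above the bench.
- bay_2: round black rubber pad, 56 mm across, in bay 2 of 4 of the fixed steel bottle rack. Origin: centre of the pad's top face, 6 mm above the bench; z up, y along the row towards bay_4, x across the row (the rack may be turned). Otherwise like bay_1.
- bay_3: round black rubber pad, 56 mm across, in bay 3 of 4 of the fixed steel bottle rack. Origin: centre of the pad's top face, 6 mm above the bench; z up, y along the row towards bay_4, x across the row (the rack may be turned). Otherwise like bay_1.
- bay_4: round black rubber pad, 56 mm across, in bay 4 of 4 of the fixed steel bottle rack. Origin: centre of the pad's top face, 6 mm above the bench; z up, y along the row towards bay_4, x across the row (the rack may be turned). Otherwise like bay_1.
- rinse_cup: an empty open stainless steel cup, 72 mm across the rim, 62 mm tall, loose on the bench beyond one end of the rack, about 98 mm from the centre of the end bay; which end varies. Its end of the row is where the shortest bottle goes. Origin: centre of its underside, z up. Not to be moved.
- wash_bottle: a white plastic squeeze bottle with a thin nozzle, 60 mm in diameter, 172 mm tall, loose on the bench beyond the other end of the rack, about 98 mm from the centre of that end bay. Origin: centre of its underside, z up. Not to be moved.

How it is judged:
At the end, for the whole second after the job is handed in: Bottles in the four bays in order of height, shortest next to the rinse cup, tallest next to the wash bottle: each within 12 mm of its pad's centre, underside less than 5 mm above the pad, tilt under 0.1 rad, slower than 0.02 m/s and released (((horizontal distance between rinse_cup and bay_1 below 0.15 m and horizontal distance between ink_15 and bay_1 below 0.012 m and z of ink_15 in the frame of bay_1 below 0.005 m and horizontal distance between ink_30 and bay_2 below 0.012 m and z of ink_30 in the frame of bay_2 below 0.005 m and horizontal distance between ink_60 and bay_3 below 0.012 m and z of ink_60 in the frame of bay_3 below 0.005 m and horizontal distance between ink_120 and bay_4 below 0.012 m and z of ink_120 in the frame of bay_4 below 0.005 m) or (horizontal distance between rinse_cup and bay_4 below 0.15 m and horizontal distance between ink_15 and bay_4 below 0.012 m and z of ink_15 in the frame of bay_4 below 0.005 m and horizontal distance between ink_30 and bay_3 below 0.012 m and z of ink_30 in the frame of bay_3 below 0.005 m and horizontal distance between ink_60 and bay_2 below 0.012 m and z of ink_60 in the frame of bay_2 below 0.005 m and horizontal distance between ink_120 and bay_1 below 0.012 m and z of ink_120 in the frame of bay_1 below 0.005 m)) and angle between each of ink_15, ink_30, ink_60, ink_120's own z axis and vertical below 0.1 rad and linear speed of each of ink_15, ink_30, ink_60, ink_120 below 0.02 m/s and contact force between the fingers and ink_15 below 0.1 N and contact force between the fingers and ink_30 below 0.1 N and contact force between the fingers and ink_60 below 0.1 N and contact force between the fingers and ink_120 below 0.1 N); the robot touches nothing.
It fails at once if an ink bottle is tipped by more than 35 degrees (angle between any of ink_15, ink_30, ink_60, ink_120's own z axis and vertical above 0.61 rad).
It fails at once if an ink bottle is dropped or knocked: it moves faster than 0.45 m/s with no finger on it (a fall of over 10 mm) ((contact force between the fingers and ink_15 below 0.02 N and linear speed of ink_15 above 0.45 m/s) or (contact force between the fingers and ink_30 below 0.02 N and linear speed of ink_30 above 0.45 m/s) or (contact force between the fingers and ink_60 below 0.02 N and linear speed of ink_60 above 0.45 m/s) or (contact force between the fingers and ink_120 below 0.02 N and linear speed of ink_120 above 0.45 m/s)).
It fails at once if the rinse cup or the wash bottle is moved by more than 20 mm or tipped by more than 20 degrees (distance of any of rinse_cup, wash_bottle from where it was at the start of the episode above 0.02 m or angle between any of rinse_cup, wash_bottle's own z axis and vertical above 0.35 rad).
It also fails if it takes over 109 s, if anything falls off the work surface, if the arm or the gripper's body presses on something with over 40 N, if the wrist force passes 120 N, or if a joint passes its speed limit or range.

### The arm

A 6-joint arm with a two-finger parallel gripper is mounted at the origin on the work surface. World frame = base frame: x ahead of the robot, y to its left, z up, the work surface at z = 0. Lengths are in m, angles in rad, forces in N, time in s.
With the tool pointing down it reaches from about 0.375 to 0.975 m from the base axis. Payload 3.8 kg.
Tool frame: the origin (TCP) lies between the finger pads; the fingertips stand 14 mm ahead of it and the grasp point (between the pads) lies 5 mm behind it (r.tips_ahead is the z of the fingertips in the tool frame, in m); z points along the fingers, y is the direction in which the jaws open and shut (so a half turn about z gives the same grasp; the last joint's range is limited). The gripper opens to 85 mm and grips with 20 to 120 N. Pads are 22 mm wide; open, the fingers measure 114 mm over their backs; the gripper's body (76 mm by 85 mm) begins 54 mm behind the grasp point. The pads swing forward as they close: fully open they stand 13 mm farther back than shut.
Start: joints at [1.274, 0.264, 1.604, -0, 1.274, -0.037], TCP at [0.173, 0.652, 0.245] pointing down, gripper open.
Joint ranges: [-2.63, 2.63], [-0.94, 2.18], [0.31, 2.57], [-1.31, 4.45], [0, 2.66], [-2.55, 2.55]. Speed limits (rad/s): [2.57, 2.57, 3.14, 3.14, 3.14, 3.14].

### API

Orientations are given as a unit quaternion [w, x, y, z].
In Python, from rig import r gives the robot as it stands. The module is installed in compiled form; this text tells all that it offers.
- The arm moves only by the tool servo_tool, never from a script. Its argument "plan" is one flat list of numbers, 7 for each row, row after row: the shift along the tool's x, y, z in units of 25 mm (1.0 is 25 mm), then the turn, a rotation vector about the tool's x, y, z in units of 8 degrees (1.0 is 8 degrees), then the finger opening in mm, from 0 to 85.4. A call has exactly 10 rows; each row is the pose to reach, as a shift and turn from the pose commanded when the call began, along the tool's axes at that moment; what a row does not reach only later rows make up. A row lasts 1/10 s, in which the tool goes at most 50 mm and 8.59 degrees, less where a joint would pass 70% of its speed; a pose out of reach is approached as far as the arm can. A call with a gripper value outside its range is refused whole. The fingers move at their own pace and stop on an object; "grip_force" is the grip in N (left out, the last holds). Time passes only in rows, so rows that repeat a pose let the fingers close, or fill a call up. It gives the time, the measured TCP pose, the force and the opening at its end, in the units of the state.
- r.read_state(): the state, without advancing time (a new reading comes with each control period).
- r.camera(name): name is "scene" or "top"; returns a dict with "image" (420x560x3 uint8, red, green, blue), "z_map" (420x560 float32, m along the optical axis (not along the pixel's ray), 0 where there is no reading), "fx", "fy", "cx", "cy" (pixels), "R" (3x3) and "t" (3): a world point X has camera coordinates R X + t. Camera axes: x right, y down, z forward; pixel columns grow to the right and rows downward; lengths in m; the calibration is good to about 2 mm. A picture is of the moment at which its call begins.
- r.finish_job(): hands the job in, once; it reports no verdict.
Trained networks look in a picture, given as the dict that the camera call returned (one of the last four; its "shot" number tells which), for a name from the list of things; names that differ only in an ending like _2 or _b are one class to them, and where a whole thing is asked for, a point or a joint stands for the part that bears it (a point fixed in the world has none). Each returns a list of dicts, best first, with "conf" (0 to 1); they miss things now and then, are a little off and sometimes report something else, mostly with a low value. They report only what shows in the picture. A call takes as long as a camera call.
- r.spot_in(target, picture): "bbox" ([left, top, width, height] in pixels, round what is visible of it).
The state is a dict: "time": time; "joint_pos": joint angles; "qd": joint speeds; "joint_efforts": joint torques, N m; "tool_pos": TCP position; "tool_rot": TCP orientation; "force": force on the tool from outside, world axes, zero at the start; "moment": the same for the moment, N m; "opening": finger opening in m.
Only numpy, scipy, OpenCV 4.12 (cv2) and the standard library are available. Lean on these libraries where they do the work, as an engineer would, in place of code of your own. Each camera call takes 0.05 s, during which the arm holds its last target.

## Working session

There is one attempt and no reset: what is moved stays moved. The work goes in short steps, Python scripts to look and compute and a tool call to move; the robot and the scene stay as the last step left them, time stands still between calls to the robot, and variables do not carry over. Pictures are saved under pics/ and viewed, and the job is handed in when it is done.

Besides the shell and the picture viewer there is one more tool, called after "Emit:" in YAML: its name, and indented under it one key for each argument. servo_tool: Moves the arm, as the interface text tells. Its arguments: {"type":"object","properties":{"plan":{"type":"array"},"grip_force":{"type":"number"}},"required":["plan"]}

```bash
mkdir -p pics; ls; cat > h.py <<'E'
import numpy as np, cv2, json
from rig import r
def save(p,n): cv2.imwrite(f'pics/{n}.png',cv2.cvtColor(p['image'],cv2.COLOR_RGB2BGR))
def cloud(p):
    z=p['z_map'].astype(float);v,u=np.mgrid[0:z.shape[0],0:z.shape[1]]
    c=np.stack([(u-p['cx'])/p['fx']*z,(v-p['cy'])/p['fy']*z,z],-1)
    w=(c-p['t'])@p['R']
    w[z==0]=np.nan
    return w
E
python3 - <<'E'
from h import *
s=r.read_state();print(s['tool_pos'],s['tool_rot'],s['opening'],s['time'])
for n in ['scene','top']:
    p=r.camera(n);save(p,n+'0');w=cloud(p)
    np.savez(n+'0.npz',w=w,im=p['image'])
    for t in ['ink_15','ink_30','ink_60','ink_120','bay_1','rinse_cup','wash_bottle']:
        for d in r.spot_in(t,p)[:5]: print(n,t,np.round(d['bbox']),round(d['conf'],2))
E
```

```text
pics
[0.17319761 0.6516491  0.24391846] [-1.90024989e-04  1.29541588e-01  9.91573308e-01 -1.14687782e-03] 0.0850661061209372 0.0
scene ink_15 [223. 129.  22.  40.] 0.96
scene ink_15 [396. 193.  28.  48.] 0.67
scene ink_15 [315. 166.  14.  31.] 0.64
scene ink_15 [130. 105.  37.  58.] 0.59
scene ink_15 [109. 155.  49.  72.] 0.36
scene ink_30 [223. 129.  22.  40.] 0.96
scene ink_30 [396. 193.  28.  48.] 0.67
scene ink_30 [315. 166.  14.  31.] 0.64
scene ink_30 [130. 105.  37.  58.] 0.59
scene ink_30 [109. 155.  49.  72.] 0.36
scene ink_60 [223. 129.  22.  40.] 0.96
scene ink_60 [396. 193.  28.  48.] 0.67
scene ink_60 [315. 166.  14.  31.] 0.64
scene ink_60 [130. 105.  37.  58.] 0.59
scene ink_60 [109. 155.  49.  72.] 0.36
scene ink_120 [223. 129.  22.  40.] 0.96
scene ink_120 [396. 193.  28.  48.] 0.67
scene ink_120 [315. 166.  14.  31.] 0.64
scene ink_120 [130. 105.  37.  58.] 0.59
scene ink_120 [109. 155.  49.  72.] 0.36
scene bay_1 [201. 227.  31.  25.] 0.91
scene bay_1 [270. 250.  28.  31.] 0.74
scene bay_1 [171. 218.  29.  23.] 0.69
scene bay_1 [233. 242.  30.  25.] 0.63
scene bay_
[... 405 characters left out ...]
.  14.] 0.7
top ink_30 [184. 243.  21.  19.] 0.57
top ink_30 [215. 174.  32.  30.] 0.29
top ink_60 [412. 234.  38.  22.] 0.75
top ink_60 [265. 259.   9.  10.] 0.7
top ink_60 [345. 259.  18.  14.] 0.7
top ink_60 [184. 243.  21.  19.] 0.57
top ink_60 [215. 174.  32.  30.] 0.29
top ink_120 [412. 234.  38.  22.] 0.75
top ink_120 [265. 259.   9.  10.] 0.7
top ink_120 [345. 259.  18.  14.] 0.7
top ink_120 [184. 243.  21.  19.] 0.57
top ink_120 [215. 174.  32.  30.] 0.29
top bay_1 [289. 180.  23.  23.] 0.84
top bay_1 [344. 179.  24.  21.] 0.75
top bay_1 [317. 177.  22.  21.] 0.65
top bay_1 [262. 178.  25.  17.] 0.64
top rinse_cup [218. 173.  30.  31.] 0.63
top wash_bottle [385. 168.  40.  33.] 0.64
```

View pics/scene0.png

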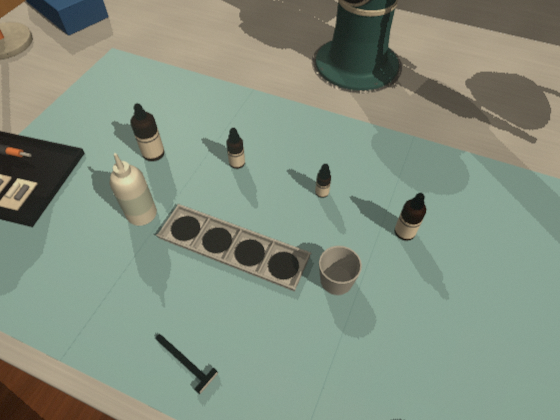

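View pics/top0.png

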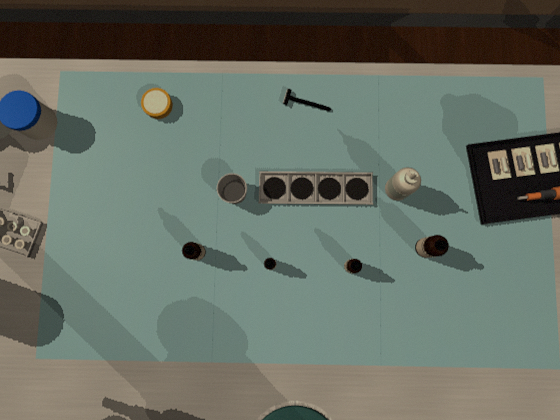

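```bash
python3 - <<'E'
import numpy as np
from scipy.optimize import least_squares
W={n:np.load(n+'0.npz') for n in('scene','top')}
for n in W:
    w=W[n]['w'];print(n,'bench z',np.nanmedian(w[...,2]))
B={'120':([415,230,42,32],[128,100,42,64],.024,.098,.139),'60':([178,236,30,28],[392,188,36,56],.020,.081,.120),'30':([340,252,26,26],[222,124,28,50],.017,.066,.102),'15':([260,254,20,20],[312,160,22,42],.014,.054,.086)}
def crop(n,b): x,y,ww,h=b; return W[n]['w'][y:y+h,x:x+ww].reshape(-1,3)
for k,(tb,sb,R,hs,H) in B.items():
    for n,b in(('top',tb),('scene',sb)):
        p=crop(n,b);p=p[~np.isnan(p[:,0])]
        body=p[(p[:,2]>.012)&(p[:,2]<hs)]
        tp=p[p[:,2]>H-.012]
        body0=np.median(body,0)
        f=least_squares(lambda c:np.hypot(body[:,0]-c[0],body[:,1]-c[1])-R,body0[:2]+ (np.array([0.0,0.0])),loss='soft_l1',f_scale=.002)
        print(k,n,len(body),np.round(f.x*1000,1),'med resid',round(np.median(np.abs(f.fun))*1000,1),'top',len(tp),np.round(tp.mean(0)*1000,1) if len(tp) else '', 'zmax',round(p[:,2].max()*1000,1))
# cup, wash
for nm,tb,sb,lo in(('cup',[212,168,40,40],[314,245,52,54],.05),('wash',[380,160,46,46],[106,150,54,82],.02)):
    for n,b in(('top',tb),('scene',sb)):
        p=crop(n,b);p=p[p[:,2]>lo];print(nm,n,len(p),np.round(((p.max(0)+p.min(0))/2)*1000,1),np.round(np.median(p,0)*1000,1),p[:,2].max())
# pads: dark pixels, low z
import cv2
P={}
for n,(x,y,ww,h) in(('top',(255,165,125,48)),('scene',(155,200,160,95))):
    im=W[n]['im'].max(-1);w=W[n]['w']
    m=np.zeros(im.shape,np.uint8);m[y:y+h,x:x+ww]=(im[y:y+h,x:x+ww]<40)
    nn,l,st,ce=cv2.connectedComponentsWithStats(m)
    for i in range(1,nn):
        if st[i,4]>150:
            q=w[l==i];q=q[~np.isnan(q[:,0])]
            print(n,'pad',st[i],np.round(q.mean(0)*1000,1),np.round((q.max(0)+q.min(0))*500,1),np.round((q.max(0)-q.min(0))*1000,1))
E
```

```text
scene bench z 0.0016474082096363547
top bench z -0.000832177051329564
120 top 255 [ 476.9 -307.8] med resid 0.4 top 48 [ 476.5 -306.1  134.8] zmax 140.2
120 scene 732 [ 511.1 -280.2] med resid 4.9 top 63 [ 484.1 -307.3  134.1] zmax 141.0
60 top 124 [457.1 245.9] med resid 0.3 top 42 [456.8 244.3 115.7] zmax 121.7
60 scene 527 [460.9 243.1] med resid 0.5 top 81 [464.7 242.8 116. ] zmax 123.0
30 top 72 [ 428.9 -128.3] med resid 0.4 top 41 [ 429.  -127.    98.2] zmax 105.2
30 scene 299 [ 458.7 -115.5] med resid 3.6 top 60 [ 436.9 -129.    97.9] zmax 104.4
15 top 33 [431.4  66.8] med resid 0.8 top 35 [431.1  66.3  81.8] zmax 87.9
15 scene 199 [435.2  64.1] med resid 0.5 top 66 [438.7  65.1  82. ] zmax 88.7
cup top 176 [605.1 158.8  57.2] [613.5 161.7  59.3] 0.06425902836751285
cup scene 484 [609.5 157.2  58.2] [598.4 157.5  60.3] 0.06633875317979554
wash top 799 [ 620.4 -240.1   96.3] [ 612.8 -230.6  114.7] 0.1724492825454976
wash scene 1955 [ 571.3 -267.    96.5] [ 637.7 -229.3   96.7] 0.1728954371829186
top pad [263 178  23  21 365] [618.7  61.4   4.8] [618.1  61.    5.1] [51.3 54.3 12.7]
top pad [291 178  22  21 361] [619.3  -6.8   4.8] [619.2  -7.    5. ] [50.9 52.1 13.3]
top pad [318 178  23  22 367] [619.9 -74.7   4.9] [619.2 -74.8   4.3] [53.4 54.7 11.4]
top pad [346 178  22  22 364] [ 620.4 -142.7    4.8] [ 620.  -142.8    4.7] [52.7 52.3 10.7]
```

```bash
python3 - <<'E'
import numpy as np,cv2
from scipy.optimize import least_squares
W={n:np.load(n+'0.npz') for n in('scene','top')}
B={'120':([128,100,42,64],.024,.098,(.477,-.308)),'30':([222,124,28,50],.017,.066,(.429,-.128)),'60':([392,188,36,56],.020,.081,(.457,.246)),'15':([312,160,22,42],.014,.054,(.431,.067))}
for k,(b,R,hs,c0) in B.items():
    x,y,w_,h=b;p=W['scene']['w'][y:y+h,x:x+w_].reshape(-1,3)
    p=p[(p[:,2]>.012)&(p[:,2]<hs)&(np.hypot(p[:,0]-c0[0],p[:,1]-c0[1])<R+.012)]
    f=least_squares(lambda c:np.hypot(p[:,0]-c[0],p[:,1]-c[1])-R,c0,loss='soft_l1',f_scale=.002)
    print(k,len(p),np.round(f.x*1000,1),np.median(abs(f.fun)))
im=W['scene']['im'].max(-1);w=W['scene']['w']
m=np.zeros(im.shape,np.uint8)
s=np.s_[200:295,155:315];m[s]=im[s]<60
m=cv2.morphologyEx(m,cv2.MORPH_OPEN,np.ones((3,3)))
n,l,st,ce=cv2.connectedComponentsWithStats(m)
for i in range(1,n):
    if st[i,4]>100:
        q=w[l==i];print(st[i],np.round(np.nanmean(q,0)*1000,1),np.round((np.nanmax(q,0)-np.nanmin(q,0))*1000,1))
E
```

```text
120 732 [ 481.5 -310.3] 0.0006210807924432443
30 299 [ 433.5 -130.9] 0.0005867777114204331
60 527 [460.9 243.1] 0.0004888721701998139
15 199 [435.2  64.1] 0.0005049016358733057
[172 217  28  23 520] [ 623.4 -143.9    6.8] [53.8 54.2  8.1]
[203 228  29  25 556] [622.9 -75.8   6.8] [53.5 54.1  7. ]
[235 240  29  26 587] [622.4  -8.    6.8] [54.  53.7  6.9]
[269 253  30  26 629] [621.7  60.2   6.8] [54.  54.9  6.8]
```

The top view shows the rack at (260–375, 172–205), with the cup at its left end (232, 188) and the wash bottle at its right end (405, 183). The bottles, from left to right, are 60, 15, 30 and 120. Both cameras agree on their positions to about 4 mm.

```bash
cat >> h.py <<'E'
from scipy.spatial.transform import Rotation as Ro
Rt=np.array([[0,1,0],[1,0,0],[0,0,-1.]])
def go(x,y,z):
    s=r.read_state();q=s['tool_rot'];R=Ro.from_quat([q[1],q[2],q[3],q[0]]).as_matrix()
    d=R.T@(np.array([x,y,z])/1000-s['tool_pos'])
    print('t',round(s['time'],2),'pos',np.round(np.array(s['tool_pos'])*1000,1),'open',round(s['opening']*1000,1),'F',np.round(s['force'],1))
    print('shift',np.round(d/.025,2),'turn',np.round(np.degrees(Ro.from_matrix(R.T@Rt).as_rotvec())/8,2))
E
python3 -c "
from h import *
go(433.3,65.5,200)
w=np.load('scene0.npz')['w'].reshape(-1,3)
p=w[(abs(w[:,0]-.62)<.08)&(abs(w[:,1]+.24)<.08)&(w[:,2]>.125)];print(p.min(0),p.max(0))"
```

```text
t 0.8 pos [173.4 652.3 245.3] open 85.5 F [ 0.1 -0.3 -0.2]
shift [-16.08 -20.02   1.81] turn [ 0.   -0.    9.39]
[ 0.60907238 -0.26020354  0.12510376] [ 0.64606255 -0.22566241  0.17289544]
```

Emit:
servo_tool:
  plan: [-1,-1.24,0,0,0,0.6,85,-2,-2.48,0,0,0,1.2,85,-3,-3.72,0,0,0,1.8,85,-4,-4.96,0,0,0,2.4,85,-5,-6.2,0,0,0,3,85,-6,-7.44,0,0,0,3.6,85,-7,-8.68,0,0,0,4.2,85,-8,-9.92,0,0,0,4.8,85,-9,-11.16,0,0,0,5.4,85,-10,-12.4,0,0,0,6,85]
  grip_force: 35

```text
time: 1.8
tool_pos: [0.3358, 0.2871, 0.2456]
tool_rot: [0.0, 0.523, 0.852, 0.0]
force: [0.3, 0.1, 0.5]
opening: 0.085
```

```bash
python3 -c "
from h import *
go(433.3,65.5,160)"
```

```text
t 1.8 pos [335.8 287.1 245.6] open 85.0 F [0.3 0.1 0.5]
shift [-9.67 -0.54  3.42] turn [ 0.01 -0.    3.37]
```

Emit:
servo_tool:
  plan: [-1.4,-0.08,0.4,0,0,0.5,85,-2.8,-0.16,0.8,0,0,1,85,-4.2,-0.24,1.3,0,0,1.5,85,-5.6,-0.32,1.8,0,0,2,85,-7,-0.4,2.3,0,0,2.5,85,-8.3,-0.47,2.8,0,0,3,85,-9.2,-0.52,3.2,0,0,3.37,85,-9.67,-0.54,3.42,0,0,3.37,85,-9.67,-0.54,3.42,0,0,3.37,85,-9.67,-0.54,3.42,0,0,3.37,85]

```text
time: 2.8
tool_pos: [0.4335, 0.0677, 0.1601]
tool_rot: [-0.0, 0.706, 0.708, 0.0]
force: [0.4, -0.3, 0.1]
opening: 0.0851
```

```bash
python3 -c "
from h import *
go(433.3,65.5,37)
p=r.camera('scene');save(p,'s1')"
```

```text
t 2.8 pos [433.5  67.7 160.1] open 85.1 F [ 0.4 -0.3  0.1]
shift [-0.09 -0.01  4.92] turn [-0.   -0.    0.02]
```

View pics/s1.png

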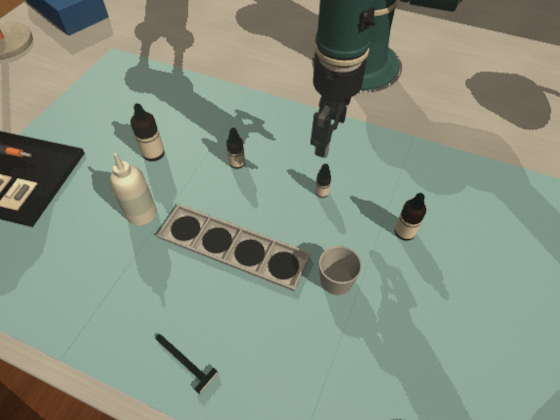

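The gripper stands above ink_15, which is at pixel (323, 180). The jaws lie along world x and nothing has moved. Next I descend.

Emit:
servo_tool:
  plan: [-0.09,0,0.6,0,0,0,85,-0.09,0,1.2,0,0,0,85,-0.09,0,1.8,0,0,0,85,-0.09,0,2.4,0,0,0,85,-0.09,0,3,0,0,0,85,-0.09,0,3.6,0,0,0,85,-0.09,0,4.2,0,0,0,85,-0.09,0,4.7,0,0,0,85,-0.09,0,4.92,0,0,0,85,-0.09,0,4.92,0,0,0,85]

```text
time: 3.85
tool_pos: [0.4329, 0.0654, 0.0363]
tool_rot: [-0.0, 0.706, 0.708, -0.0]
force: [0.2, -0.2, -0.5]
opening: 0.0852
```

Emit:
servo_tool:
  plan: [0,0,0,0,0,0,60,0,0,0,0,0,0,50,0,0,0,0,0,0,42,0,0,0,0,0,0,36,0,0,0,0,0,0,32,0,0,0,0,0,0,28,0,0,0,0,0,0,24,0,0,0,0,0,0,20,0,0,0,0,0,0,20,0,0,0,0,0,0,20]

```text
time: 4.85
tool_pos: [0.4339, 0.0649, 0.037]
tool_rot: [0.0, 0.706, 0.708, 0.0]
force: [-0.0, -0.5, 4.4]
opening: 0.027
```

```bash
python3 -c "
from h import *
go(433.3,65.5,77)
p=r.camera('scene');save(p,'s2')"
```

```text
t 4.85 pos [433.9  64.9  37. ] open 27.0 F [-0.  -0.5  4.4]
shift [ 0.02 -0.02 -1.6 ] turn [0.   0.   0.02]
```

View pics/s2.png

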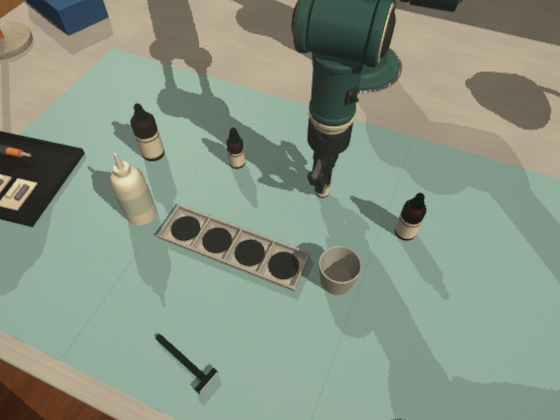

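Emit:
servo_tool:
  plan: [0,0,-0.2,0,0,0,20,0,0,-0.7,0,0,0,20,0,0,-1.2,0,0,0,20,0,0,-1.6,0,0,0,20,0,0.4,-1.6,0,0,0,20,0,1.2,-1.6,0,0,0,20,0,2.1,-1.6,0,0,0,20,0,3,-1.6,0,0,0,20,0,3.9,-1.6,0,0,0,20,0,4.6,-1.6,0,0,0,20]

```text
time: 5.9
tool_pos: [0.5507, 0.0652, 0.0768]
tool_rot: [0.0, 0.706, 0.708, 0.0]
force: [-0.0, 0.1, -1.0]
opening: 0.027
```

```bash
python3 -c "
from h import *
go(620.2,60.8,77)"
```

```text
t 5.9 pos [550.7  65.2  76.8] open 27.0 F [-0.   0.1 -1. ]
shift [-0.18  2.78 -0.  ] turn [ 0.01 -0.    0.02]
```

Emit:
servo_tool:
  plan: [-0.05,0.6,0,0,0,0,20,-0.1,1.2,0,0,0,0,20,-0.15,1.8,0,0,0,0,20,-0.18,2.4,0,0,0,0,20,-0.18,2.8,0,0,0,0,20,-0.18,2.8,0,0,0,0,20,-0.18,2.8,0.3,0,0,0,20,-0.18,2.8,0.7,0,0,0,20,-0.18,2.8,0.9,0,0,0,20,-0.18,2.8,1,0,0,0,20]

```text
time: 6.9
tool_pos: [0.6169, 0.0609, 0.0502]
tool_rot: [-0.001, 0.706, 0.708, -0.001]
force: [-0.3, -0.1, -0.7]
opening: 0.027
```

```bash
python3 -c "
from h import *
go(620.2,60.8,43)
for n in('scene','top'):
  p=r.camera(n);save(p,n+'3')
  save({'image':cv2.resize(p['image'][180:320,200:400] if n=='scene' else p['image'][150:230,180:420],None,fx=3,fy=3)},n+'3c')"
```

```text
t 6.9 pos [616.9  60.9  50.2] open 27.0 F [-0.3 -0.1 -0.7]
shift [-0.01  0.13  0.29] turn [-0.02  0.    0.02]
```

View pics/scene3c.png

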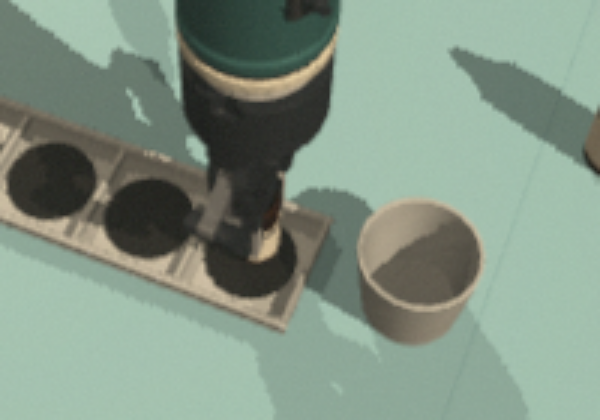

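View pics/top3c.png

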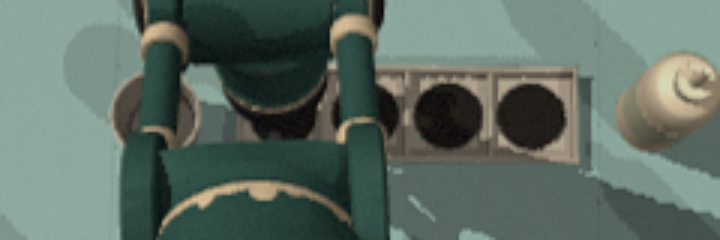

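Emit:
servo_tool:
  plan: [0,0.06,0,0,0,0,20,0,0.12,0,0,0,0,20,0,0.12,0.05,0,0,0,20,0,0.12,0.1,0,0,0,20,0,0.12,0.15,0,0,0,20,0,0.12,0.2,0,0,0,20,0,0.12,0.24,0,0,0,20,0,0.12,0.27,0,0,0,20,0,0.12,0.27,0,0,0,20,0,0.12,0.27,0,0,0,20]

```text
time: 8.0
tool_pos: [0.6216, 0.0609, 0.045]
tool_rot: [0.0, 0.706, 0.708, -0.0]
force: [0.7, -0.7, 0.5]
opening: 0.0265
```

Emit:
servo_tool:
  plan: [0,0,0.01,0,0,0,20,0,0,0.02,0,0,0,20,0,0,0.03,0,0,0,20,0,0,0.04,0,0,0,20,0,0,0.04,0,0,0,20,0,0,0.04,0,0,0,20,0,0,0.04,0,0,0,20,0,0,0.04,0,0,0,20,0,0,0.04,0,0,0,20,0,0,0.04,0,0,0,20]

```text
time: 9.0
tool_pos: [0.6216, 0.061, 0.044]
tool_rot: [0.0, 0.706, 0.708, -0.0]
force: [-0.1, -0.0, -0.2]
opening: 0.0269
```

Emit:
servo_tool:
  plan: [0,0,0.01,0,0,0,20,0,0,0.02,0,0,0,20,0,0,0.03,0,0,0,20,0,0,0.04,0,0,0,20,0,0,0.05,0,0,0,20,0,0,0.05,0,0,0,20,0,0,0.05,0,0,0,20,0,0,0.05,0,0,0,20,0,0,0.05,0,0,0,20,0,0,0.05,0,0,0,20]

```text
time: 10.0
tool_pos: [0.6216, 0.0609, 0.043]
tool_rot: [-0.0, 0.706, 0.708, -0.0]
force: [-1.2, 0.1, 5.6]
opening: 0.0272
```

Emit:
servo_tool:
  plan: [0,0,0,0,0,0,30,0,0,0,0,0,0,35,0,0,0,0,0,0,42,0,0,0,0,0,0,50,0,0,0,0,0,0,60,0,0,0,0,0,0,60,0,0,-0.6,0,0,0,60,0,0,-1.6,0,0,0,60,0,0,-2.8,0,0,0,70,0,0,-4,0,0,0,85]

```text
time: 11.0
tool_pos: [0.6215, 0.0609, 0.1447]
tool_rot: [0.0, 0.706, 0.708, 0.0]
force: [0.7, 2.2, 0.7]
opening: 0.082
```

```bash
python3 -c "
from h import *
go(431.2,-129.6,170)"
```

```text
t 11.0 pos [621.5  60.9 144.7] open 82.0 F [0.7 2.2 0.7]
shift [-7.6  -7.63 -1.01] turn [0.   0.   0.02]
```

Clear of ink_15, so I go to ink_30.

Emit:
servo_tool:
  plan: [0,0,-1,0,0,0,85,-0.5,-0.5,-1,0,0,0,85,-1.6,-1.6,-1,0,0,0,85,-2.8,-2.8,-1,0,0,0,85,-4,-4,-1,0,0,0,85,-5.2,-5.2,-1,0,0,0,85,-6.3,-6.3,-1,0,0,0,85,-7.2,-7.2,-1,0,0,0,85,-7.6,-7.63,-1,0,0,0.02,85,-7.6,-7.63,-1,0,0,0.02,85]

```text
time: 12.0
tool_pos: [0.4297, -0.1304, 0.1676]
tool_rot: [-0.0, 0.708, 0.706, -0.0]
force: [-0.3, 0.5, -0.2]
opening: 0.0849
```

```bash
cat >> h.py <<'E'
def check(tag):
    from scipy.optimize import least_squares
    p=r.camera('scene');q=r.camera('top');save(p,'s'+tag);save(q,'t'+tag)
    B={'15':(.014,.054),'30':(.017,.066),'60':(.020,.081),'120':(.024,.098)}
    pads={'15':(.6202,.0608),'30':(.6208,-.0074),'60':(.6214,-.0753),'120':(.6219,-.1433)}
    for n,c in(('scene',p),('top',q)):
        w=cloud(c).reshape(-1,3)
        for k,(R,h) in B.items():
            c0=pads[k]
            a=w[(w[:,2]>.022)&(w[:,2]<h)&(np.hypot(w[:,0]-c0[0],w[:,1]-c0[1])<.034)]
            if len(a)<15: continue
            f=least_squares(lambda x:np.hypot(a[:,0]-x[0],a[:,1]-x[1])-R,c0,loss='soft_l1',f_scale=.002)
            b=w[(np.hypot(w[:,0]-f.x[0],w[:,1]-f.x[1])<.03)]
            print(n,k,len(a),np.round(f.x*1000,1),'off pad',np.round((f.x-c0)*1000,1),'res',round(np.median(abs(f.fun))*1000,1),'zmax',round(np.nanmax(b[:,2])*1000,1))
E
python3 -c "
from h import *
go(431.2,-129.6,47)
check('4')"
```

```text
t 12.0 pos [ 429.7 -130.4  167.6] open 84.9 F [-0.3  0.5 -0.2]
shift [0.03 0.06 4.82] turn [-0.   -0.   -0.02]
scene 15 147 [623.   60.5] off pad [ 2.8 -0.3] res 0.4 zmax 93.8
top 15 29 [619.   62.9] off pad [-1.2  2.1] res 0.2 zmax 92.9
```

View pics/s4.png

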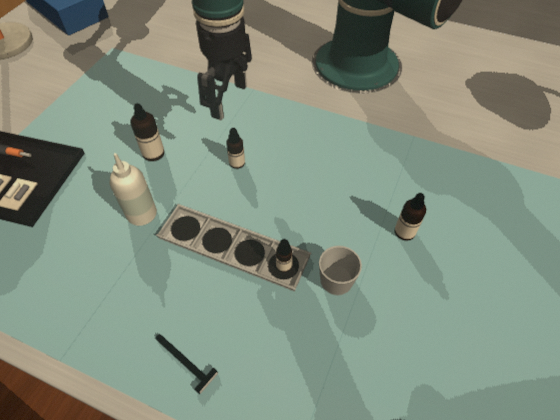

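ink_15 stands centred in the cup-end bay, at pixel (284, 257). Next I grip ink_30.

Emit:
servo_tool:
  plan: [0,0.05,0.6,0,0,0,85,0,0.05,1.2,0,0,0,85,0,0.05,1.8,0,0,0,85,0,0.05,2.4,0,0,0,85,0,0.05,3,0,0,0,85,0,0.05,3.6,0,0,0,85,0,0.05,4.2,0,0,0,85,0,0.05,4.6,0,0,0,85,0,0.05,4.8,0,0,0,85,0,0.05,4.8,0,0,0,85]

```text
time: 13.1
tool_pos: [0.4325, -0.129, 0.0471]
tool_rot: [-0.001, 0.707, 0.707, -0.0]
force: [-0.6, 0.0, -0.3]
opening: 0.0851
```

Emit:
servo_tool:
  plan: [0,0,0,0,0,0,65,0,0,0,0,0,0,55,0,0,0,0,0,0,47,0,0,0,0,0,0,42,0,0,0,0,0,0,37,0,0,0,0,0,0,33,0,0,0,0,0,0,28,0,0,0,0,0,0,26,0,0,0,0,0,0,26,0,0,0,0,0,0,26]

```text
time: 14.1
tool_pos: [0.4327, -0.1297, 0.0481]
tool_rot: [0.0, 0.707, 0.707, -0.0]
force: [-2.6, -0.9, 4.5]
opening: 0.0333
```

```bash
python3 -c "
from h import *
go(620.8,-7.4,53)"
```

```text
t 14.1 pos [ 432.7 -129.7   48.1] open 33.3 F [-2.6 -0.9  4.5]
shift [ 4.89  7.53 -0.2 ] turn [ 0.  0. -0.]
```

Emit:
servo_tool:
  plan: [0,0,-0.2,0,0,0,26,0,0,-0.7,0,0,0,26,0,0,-1.2,0,0,0,26,0,0,-1.6,0,0,0,26,0.3,0.4,-1.6,0,0,0,26,0.9,1.2,-1.6,0,0,0,26,1.5,2,-1.6,0,0,0,26,2.1,2.8,-1.6,0,0,0,26,2.7,3.6,-1.6,0,0,0,26,3.3,4.4,-1.6,0,0,0,26]

```text
time: 15.1
tool_pos: [0.5439, -0.0457, 0.0877]
tool_rot: [0.0, 0.707, 0.707, 0.0]
force: [0.3, 0.2, -0.4]
opening: 0.0332
```

```bash
python3 -c "
from h import *
go(620.8,-7.4,53)"
```

```text
t 15.1 pos [543.9 -45.7  87.7] open 33.2 F [ 0.3  0.2 -0.4]
shift [1.53 3.08 1.39] turn [ 0. -0.  0.]
```

Emit:
servo_tool:
  plan: [0.4,0.8,0,0,0,0,26,0.8,1.5,0,0,0,0,26,1.2,2.2,0,0,0,0,26,1.5,2.8,0,0,0,0,26,1.53,3.1,0,0,0,0,26,1.53,3.1,0.2,0,0,0,26,1.53,3.1,0.6,0,0,0,26,1.53,3.1,0.9,0,0,0,26,1.53,3.1,1.15,0,0,0,26,1.53,3.1,1.2,0,0,0,26]

```text
time: 16.1
tool_pos: [0.6184, -0.0091, 0.0561]
tool_rot: [-0.001, 0.707, 0.707, -0.001]
force: [-0.7, 0.5, -1.0]
opening: 0.0331
```

Emit:
servo_tool:
  plan: [0,0,0.02,0,0,0,26,0,0,0.04,0,0,0,26,0,0,0.06,0,0,0,26,0,0,0.08,0,0,0,26,0,0,0.1,0,0,0,26,0,0,0.12,0,0,0,26,0,0,0.14,0,0,0,26,0,0,0.16,0,0,0,26,0,0,0.16,0,0,0,26,0,0,0.16,0,0,0,26]

```text
time: 17.1
tool_pos: [0.6201, -0.0088, 0.0542]
tool_rot: [0.0, 0.707, 0.707, 0.0]
force: [-1.4, -0.5, 2.8]
opening: 0.0327
```

Emit:
servo_tool:
  plan: [0,0,0.01,0,0,0,26,0,0,0.02,0,0,0,26,0,0,0.02,0,0,0,26,0,0,0.02,0,0,0,26,0,0,0.02,0,0,0,26,0,0,0.02,0,0,0,26,0,0,0.02,0,0,0,26,0,0,0.02,0,0,0,26,0,0,0.02,0,0,0,26,0,0,0.02,0,0,0,26]

```text
time: 18.1
tool_pos: [0.6202, -0.0088, 0.0542]
tool_rot: [0.0, 0.707, 0.707, 0.0]
force: [-3.1, -0.3, 6.6]
opening: 0.0325
```

Firm contact; release and rise.

Emit:
servo_tool:
  plan: [0,0,0,0,0,0,36,0,0,0,0,0,0,41,0,0,0,0,0,0,48,0,0,0,0,0,0,56,0,0,0,0,0,0,64,0,0,0,0,0,0,66,0,0,-0.6,0,0,0,66,0,0,-1.6,0,0,0,66,0,0,-2.8,0,0,0,75,0,0,-4.2,0,0,0,85]

```text
time: 19.1
tool_pos: [0.6194, -0.0088, 0.1595]
tool_rot: [-0.0, 0.707, 0.707, -0.0]
force: [1.4, 1.1, 0.2]
opening: 0.0849
```

```bash
python3 -c "
from h import *
go(459,244.5,190)"
```

```text
t 19.1 pos [619.4  -8.8 159.5] open 84.9 F [1.4 1.1 0.2]
shift [10.13 -6.42 -1.21] turn [-0.01 -0.   -0.  ]
```

Emit:
servo_tool:
  plan: [0,0,-1.2,0,0,0,85,0.8,-0.5,-1.2,0,0,0,85,2.3,-1.46,-1.2,0,0,0,85,3.8,-2.4,-1.2,0,0,0,85,5.3,-3.36,-1.2,0,0,0,85,6.8,-4.3,-1.2,0,0,0,85,8.3,-5.26,-1.2,0,0,0,85,9.5,-6,-1.2,0,0,0,85,10.1,-6.4,-1.2,0,0,0,85,10.1,-6.4,-1.2,0,0,0,85]

```text
time: 20.1
tool_pos: [0.459, 0.2456, 0.1896]
tool_rot: [-0.0, 0.706, 0.708, 0.001]
force: [0.6, -0.1, -0.2]
opening: 0.0848
```

```bash
python3 -c "
from h import *
go(459,244.5,64)
check('5')"
```

```text
t 20.1 pos [459.  245.6 189.6] open 84.8 F [ 0.6 -0.1 -0.2]
shift [-0.05 -0.    5.02] turn [ 0.01 -0.01  0.02]
scene 15 145 [623.   60.6] off pad [ 2.8 -0.2] res 0.3 zmax 93.5
scene 30 251 [620.9  -9.8] off pad [ 0.1 -2.4] res 0.4 zmax 110.0
top 15 28 [619.   62.8] off pad [-1.2  2. ] res 0.3 zmax 92.8
top 30 56 [616.8  -7.4] off pad [-4.  0.] res 0.3 zmax 109.8
```

View pics/s5.png

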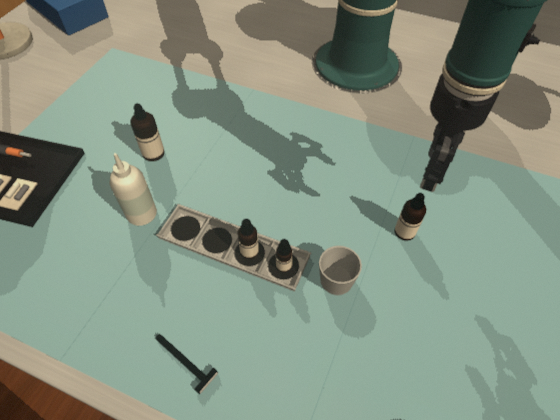

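Both placed bottles stand upright on their pads, at pixels (285, 258) and (249, 240). The 30 is about 2 mm off centre. I descend on ink_60 at (411, 217).

Emit:
servo_tool:
  plan: [-0.05,0,0.6,0,0,0.02,85,-0.05,0,1.2,0,0,0.02,85,-0.05,0,1.8,0,0,0.02,85,-0.05,0,2.4,0,0,0.02,85,-0.05,0,3,0,0,0.02,85,-0.05,0,3.6,0,0,0.02,85,-0.05,0,4.2,0,0,0.02,85,-0.05,0,4.7,0,0,0.02,85,-0.05,0,5,0,0,0.02,85,-0.05,0,5,0,0,0.02,85]

```text
time: 21.2
tool_pos: [0.4591, 0.2419, 0.0616]
tool_rot: [-0.001, 0.708, 0.706, -0.001]
force: [-0.8, -0.5, 0.6]
opening: 0.0849
```

Emit:
servo_tool:
  plan: [0,0,0,0,0,0,65,0,0,0,0,0,0,57,0,0,0,0,0,0,50,0,0,0,0,0,0,45,0,0,0,0,0,0,42,0,0,0,0,0,0,38,0,0,0,0,0,0,34,0,0,0,0,0,0,32,0,0,0,0,0,0,32,0,0,0,0,0,0,32]

```text
time: 22.2
tool_pos: [0.4603, 0.2426, 0.0639]
tool_rot: [0.0, 0.708, 0.706, 0.0]
force: [-2.1, -0.3, 5.1]
opening: 0.0388
```

```bash
python3 -c "
from h import *
go(459,-75.3,70)"
```

```text
t 22.2 pos [460.3 242.6  63.9] open 38.8 F [-2.1 -0.3  5.1]
shift [-1.272e+01 -1.000e-02 -2.500e-01] turn [ 0.   -0.   -0.02]
```

Emit:
servo_tool:
  plan: [0,0,-0.2,0,0,0,32,0,0,-0.7,0,0,0,32,0,0,-1.2,0,0,0,32,-0.3,0,-1.6,0,0,0,32,-1.1,0,-1.6,0,0,0,32,-2.1,0,-1.6,0,0,0,32,-3.1,0,-1.6,0,0,0,32,-4.1,0,-1.6,0,0,0,32,-5.1,0,-1.6,0,0,0,32,-6.1,0,-1.6,0,0,0,32]

```text
time: 23.2
tool_pos: [0.4598, 0.0886, 0.1043]
tool_rot: [0.001, 0.708, 0.706, 0.0]
force: [-0.3, -0.8, -2.4]
opening: 0.0394
```

```bash
python3 -c "
from h import *
go(460,-76.5,104)"
```

```text
t 23.2 pos [459.8  88.6 104.3] open 39.4 F [-0.3 -0.8 -2.4]
shift [-6.6   0.03  0.01] turn [ 0.01  0.   -0.02]
```

Emit:
servo_tool:
  plan: [-1,0,0,0,0,0,32,-2,0,0,0,0,0,32,-3,0,0,0,0,0,32,-4,0,0,0,0,0,32,-5,0,0,0,0,0,32,-5.9,0,0,0,0,0,32,-6.4,0.1,0,0,0,0,32,-6.6,0.5,0,0,0,0,32,-6.6,1.3,0,0,0,0,32,-6.6,2.2,0,0,0,0,32]

```text
time: 24.2
tool_pos: [0.5152, -0.075, 0.1036]
tool_rot: [0.0, 0.708, 0.706, 0.0]
force: [0.4, -0.1, -2.1]
opening: 0.0391
```

```bash
python3 -c "
from h import *
go(622,-76.5,70)"
```

```text
t 24.2 pos [515.2 -75.  103.6] open 39.1 F [ 0.4 -0.1 -2.1]
shift [-0.05  4.27  1.34] turn [ 0.   -0.   -0.02]
```

Emit:
servo_tool:
  plan: [-0.05,0.8,0,0,0,0,32,-0.05,1.6,0,0,0,0,32,-0.05,2.4,0,0,0,0,32,-0.05,3.2,0,0,0,0,32,-0.05,3.9,0,0,0,0,32,-0.05,4.2,0,0,0,0,32,-0.05,4.27,0.1,0,0,0,32,-0.05,4.27,0.5,0,0,0,32,-0.05,4.27,0.9,0,0,0,32,-0.05,4.27,1.1,0,0,0,32]

```text
time: 25.2
tool_pos: [0.6188, -0.0765, 0.0736]
tool_rot: [-0.001, 0.708, 0.706, -0.001]
force: [-0.1, -0.7, -2.6]
opening: 0.0386
```

```bash
python3 -c "
from h import *
go(622,-76.5,70);p=r.camera('scene');save({'image':cv2.resize(p['image'][170:310,150:350],None,fx=3,fy=3)},'s6')"
```

```text
t 25.2 pos [618.8 -76.5  73.6] open 38.6 F [-0.1 -0.7 -2.6]
shift [-0.    0.13  0.14] turn [-0.03 -0.   -0.02]
```

View pics/s6.png

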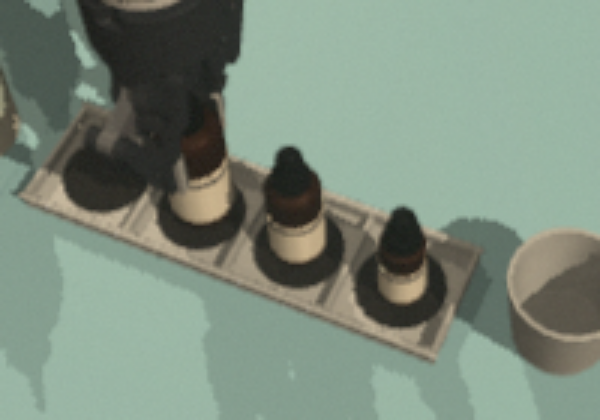

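ink_60 hangs just above the middle of its pad, at crop pixel (205, 215). I lower it slowly.

Emit:
servo_tool:
  plan: [0,0.05,0.02,0,0,0,32,0,0.08,0.04,0,0,0,32,0,0.08,0.06,0,0,0,32,0,0.08,0.08,0,0,0,32,0,0.08,0.1,0,0,0,32,0,0.08,0.12,0,0,0,32,0,0.08,0.13,0,0,0,32,0,0.08,0.14,0,0,0,32,0,0.08,0.14,0,0,0,32,0,0.08,0.14,0,0,0,32]

```text
time: 26.25
tool_pos: [0.6229, -0.0768, 0.0723]
tool_rot: [0.0, 0.708, 0.706, -0.0]
force: [-0.4, -0.6, -0.5]
opening: 0.0391
```

Emit:
servo_tool:
  plan: [0,0,0.01,0,0,0,32,0,0,0.02,0,0,0,32,0,0,0.03,0,0,0,32,0,0,0.04,0,0,0,32,0,0,0.05,0,0,0,32,0,0,0.05,0,0,0,32,0,0,0.05,0,0,0,32,0,0,0.05,0,0,0,32,0,0,0.05,0,0,0,32,0,0,0.05,0,0,0,32]

```text
time: 27.25
tool_pos: [0.623, -0.0768, 0.0711]
tool_rot: [0.0, 0.708, 0.706, 0.0]
force: [-1.0, -0.1, -2.0]
opening: 0.0388
```

Emit:
servo_tool:
  plan: [0,0,0.01,0,0,0,32,0,0,0.02,0,0,0,32,0,0,0.03,0,0,0,32,0,0,0.04,0,0,0,32,0,0,0.05,0,0,0,32,0,0,0.05,0,0,0,32,0,0,0.05,0,0,0,32,0,0,0.05,0,0,0,32,0,0,0.05,0,0,0,32,0,0,0.05,0,0,0,32]

```text
time: 28.25
tool_pos: [0.6229, -0.0768, 0.0699]
tool_rot: [0.0, 0.708, 0.706, -0.0]
force: [-1.3, 0.3, 1.1]
opening: 0.0386
```

Contact (−2.3 N before, +1.1 N now). Release and rise.

Emit:
servo_tool:
  plan: [0,0,0.02,0,0,0,32,0,0,0.02,0,0,0,40,0,0,0.02,0,0,0,48,0,0,0.02,0,0,0,56,0,0,0.02,0,0,0,64,0,0,0.02,0,0,0,70,0,0,-0.6,0,0,0,72,0,0,-1.6,0,0,0,72,0,0,-2.8,0,0,0,76,0,0,-4.4,0,0,0,85]

```text
time: 29.25
tool_pos: [0.6217, -0.0766, 0.1802]
tool_rot: [-0.001, 0.708, 0.706, -0.001]
force: [0.4, 0.2, -0.3]
opening: 0.0848
```

```bash
python3 -c "
from h import *
go(479.2,-309,230)"
```

```text
t 29.25 pos [621.7 -76.6 180.2] open 84.8 F [ 0.4  0.2 -0.3]
shift [-9.31 -5.68 -1.98] turn [-0.02 -0.   -0.02]
```

Emit:
servo_tool:
  plan: [0,0,-1.2,0,0,0,85,-0.5,-0.9,-2,0,0,0,85,-1.7,-2.1,-2,0,0,0,85,-3.1,-3.2,-2,0,0,0,85,-4.5,-4,-2,0,0,0,85,-5.9,-4.7,-2,0,0,0,85,-7.3,-5.2,-2,0,0,0,85,-8.6,-5.6,-2,0,0,0,85,-9.31,-5.68,-2,0,0,0,85,-9.31,-5.68,-2,0,0,0,85]

```text
time: 30.25
tool_pos: [0.4802, -0.3113, 0.2309]
tool_rot: [0.001, 0.709, 0.705, 0.0]
force: [0.5, -0.3, 0.2]
opening: 0.0852
```

```bash
python3 -c "
from h import *
go(479.2,-309,82)
check('7')"
```

```text
t 30.25 pos [ 480.2 -311.3  230.9] open 85.2 F [ 0.5 -0.3  0.2]
shift [ 0.1  -0.05  5.95] turn [ 0.01  0.01 -0.04]
scene 15 147 [623.1  60.5] off pad [ 2.9 -0.3] res 0.3 zmax 93.6
scene 30 251 [620.9  -9.6] off pad [ 0.1 -2.2] res 0.4 zmax 110.1
scene 60 409 [624.2 -75.9] off pad [ 2.8 -0.6] res 0.4 zmax 127.9
top 15 29 [618.9  62.8] off pad [-1.3  2. ] res 0.3 zmax 91.9
top 30 53 [616.8  -7.4] off pad [-4.  0.] res 0.3 zmax 109.6
top 60 83 [619.9 -73.4] off pad [-1.5  1.9] res 0.3 zmax 126.6
```

View pics/s7.png

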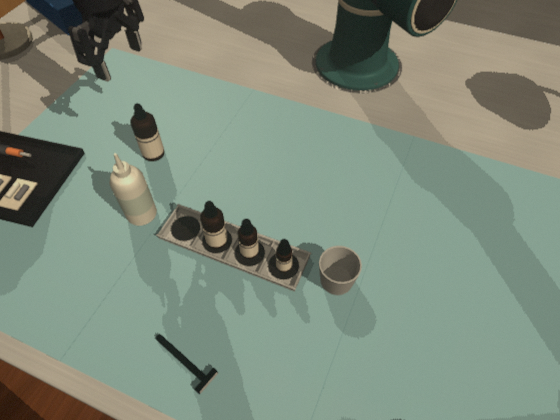

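Three bottles stand on their pads, at pixels (285, 258), (249, 242) and (212, 227). I descend on ink_120 at (147, 133).

Emit:
servo_tool:
  plan: [0.1,-0.03,0.8,0,0,0,85,0.1,-0.03,1.6,0,0,0,85,0.1,-0.03,2.4,0,0,0,85,0.1,-0.03,3.1,0,0,0,85,0.1,-0.03,3.8,0,0,0,85,0.1,-0.03,4.5,0,0,0,85,0.1,-0.03,5.1,0,0,0,85,0.1,-0.03,5.6,0,0,0,85,0.1,-0.03,5.92,0,0,0,85,0.1,-0.03,5.92,0,0,0,85]

```text
time: 31.35
tool_pos: [0.4789, -0.3058, 0.0805]
tool_rot: [-0.001, 0.708, 0.706, -0.0]
force: [0.3, 0.0, -0.1]
opening: 0.0855
```

Emit:
servo_tool:
  plan: [0,0,0,0,0,0,70,0,0,0,0,0,0,62,0,0,0,0,0,0,56,0,0,0,0,0,0,52,0,0,0,0,0,0,49,0,0,0,0,0,0,45,0,0,0,0,0,0,41,0,0,0,0,0,0,40,0,0,0,0,0,0,40,0,0,0,0,0,0,40]
  grip_force: 45

```text
time: 32.35
tool_pos: [0.4799, -0.307, 0.0824]
tool_rot: [0.001, 0.708, 0.706, 0.0]
force: [-1.3, -1.0, 4.6]
opening: 0.0464
```

```bash
python3 -c "
from h import *
go(479,-143.5,88)"
```

```text
t 32.35 pos [ 479.9 -307.    82.4] open 46.4 F [-1.3 -1.   4.6]
shift [ 6.54 -0.05 -0.23] turn [ 0.01  0.01 -0.02]
```

Emit:
servo_tool:
  plan: [0,0,-0.2,0,0,0,40,0,0,-0.6,0,0,0,40,0,0,-1.1,0,0,0,40,0,0,-1.5,0,0,0,40,0.3,0,-1.6,0,0,0,40,1,0,-1.6,0,0,0,40,1.8,0,-1.6,0,0,0,40,2.6,0,-1.6,0,0,0,40,3.4,0,-1.6,0,0,0,40,4.2,0,-1.6,0,0,0,40]

```text
time: 33.35
tool_pos: [0.4788, -0.1992, 0.121]
tool_rot: [-0.001, 0.708, 0.706, -0.0]
force: [0.5, 0.1, -2.5]
opening: 0.0464
```

```bash
python3 -c "
from h import *
go(622,-141.8,128)"
```

```text
t 33.35 pos [ 478.8 -199.2  121. ] open 46.4 F [ 0.5  0.1 -2.5]
shift [ 2.31  5.72 -0.28] turn [-0.01 -0.01 -0.02]
```

Emit:
servo_tool:
  plan: [0.8,0,0,0,0,0,40,1.5,0.1,0,0,0,0,40,2.1,0.3,0,0,0,0,40,2.3,0.9,0,0,0,0,40,2.3,1.7,0,0,0,0,40,2.3,2.5,0,0,0,0,40,2.3,3.3,0,0,0,0,40,2.3,4,0,0,0,0,40,2.3,4.4,0,0,0,0,40,2.3,4.6,0,0,0,0,40]

```text
time: 34.35
tool_pos: [0.596, -0.1441, 0.1214]
tool_rot: [-0.0, 0.708, 0.706, -0.0]
force: [0.5, -0.5, -1.5]
opening: 0.0464
```

```bash
python3 -c "
from h import *
go(622,-141.8,92)"
```

```text
t 34.35 pos [ 596.  -144.1  121.4] open 46.4 F [ 0.5 -0.5 -1.5]
shift [0.09 1.04 1.18] turn [-0.   -0.   -0.02]
```

Emit:
servo_tool:
  plan: [0.05,0.3,0,0,0,0,40,0.09,0.7,0,0,0,0,40,0.09,1,0,0,0,0,40,0.09,1.04,0,0,0,0,40,0.09,1.04,0.1,0,0,0,40,0.09,1.04,0.4,0,0,0,40,0.09,1.04,0.7,0,0,0,40,0.09,1.04,0.95,0,0,0,40,0.09,1.04,1.05,0,0,0,40,0.09,1.04,1.1,0,0,0,40]

```text
time: 35.35
tool_pos: [0.6204, -0.1422, 0.0934]
tool_rot: [-0.001, 0.708, 0.706, -0.0]
force: [-0.0, -0.7, -3.3]
opening: 0.0467
```

```bash
python3 -c "
from h import *
go(622,-141.8,88.4);p=r.camera('scene');save({'image':cv2.resize(p['image'][130:310,100:350],None,fx=3,fy=3)},'s8')"
```

```text
t 35.35 pos [ 620.4 -142.2   93.4] open 46.7 F [-0.  -0.7 -3.3]
shift [0.02 0.06 0.2 ] turn [-0.01 -0.   -0.02]
```

View pics/s8.png

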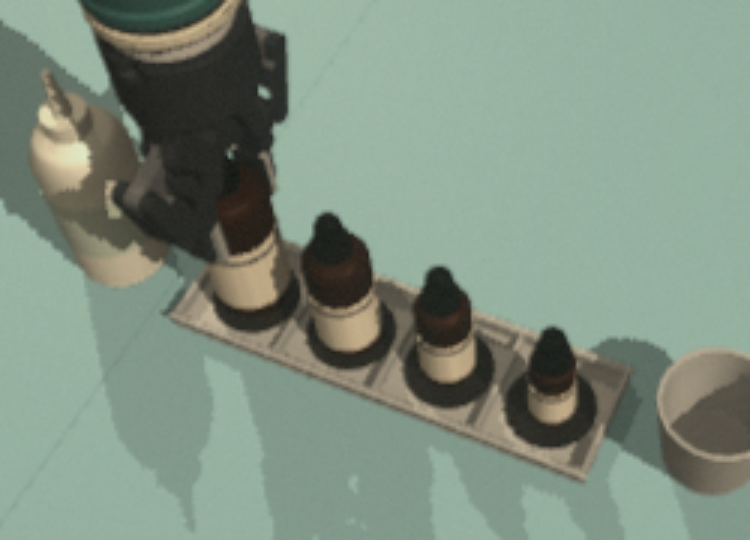

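ink_120 is over its pad, at crop pixel (255, 300), clear of the wash bottle. I lower it slowly.

Emit:
servo_tool:
  plan: [0,0.03,0.02,0,0,0,40,0,0.03,0.04,0,0,0,40,0,0.03,0.06,0,0,0,40,0,0.03,0.08,0,0,0,40,0,0.03,0.1,0,0,0,40,0,0.03,0.12,0,0,0,40,0,0.03,0.14,0,0,0,40,0,0.03,0.15,0,0,0,40,0,0.03,0.15,0,0,0,40,0,0.03,0.15,0,0,0,40]

```text
time: 36.4
tool_pos: [0.6218, -0.1423, 0.0905]
tool_rot: [-0.0, 0.708, 0.706, -0.0]
force: [-0.1, 0.0, -2.2]
opening: 0.0467
```

Emit:
servo_tool:
  plan: [0,0,0.01,0,0,0,40,0,0,0.02,0,0,0,40,0,0,0.03,0,0,0,40,0,0,0.04,0,0,0,40,0,0,0.04,0,0,0,40,0,0,0.04,0,0,0,40,0,0,0.04,0,0,0,40,0,0,0.04,0,0,0,40,0,0,0.04,0,0,0,40,0,0,0.04,0,0,0,40]

```text
time: 37.4
tool_pos: [0.6218, -0.1423, 0.0896]
tool_rot: [0.0, 0.708, 0.706, 0.0]
force: [-0.4, -0.2, -1.9]
opening: 0.0464
```

Emit:
servo_tool:
  plan: [0,0,0.01,0,0,0,40,0,0,0.02,0,0,0,40,0,0,0.03,0,0,0,40,0,0,0.04,0,0,0,40,0,0,0.05,0,0,0,40,0,0,0.05,0,0,0,40,0,0,0.05,0,0,0,40,0,0,0.05,0,0,0,40,0,0,0.05,0,0,0,40,0,0,0.05,0,0,0,40]

```text
time: 38.4
tool_pos: [0.6217, -0.1423, 0.0884]
tool_rot: [0.0, 0.708, 0.706, -0.0]
force: [-1.7, 0.7, 1.5]
opening: 0.0468
```

Contact. Release and rise.

Emit:
servo_tool:
  plan: [0,0,0.02,0,0,0,40,0,0,0.02,0,0,0,48,0,0,0.02,0,0,0,56,0,0,0.02,0,0,0,64,0,0,0.02,0,0,0,72,0,0,0.02,0,0,0,78,0,0,-0.5,0,0,0,80,0,0,-1.5,0,0,0,80,0,0,-2.8,0,0,0,80,0,0,-4.4,0,0,0,85]

```text
time: 39.4
tool_pos: [0.6208, -0.142, 0.1987]
tool_rot: [-0.001, 0.708, 0.706, -0.001]
force: [1.1, 0.0, 0.2]
opening: 0.085
```

Emit:
servo_tool:
  plan: [0,0,-0.6,0,0,0,85,0,-0.6,-1.2,0,0,0,85,0,-1.4,-1.2,0,0,0,85,0,-2.4,-1.2,0,0,0,85,0,-3.4,-1.2,0,0,0,85,0,-4.4,-1.2,0,0,0,85,0,-5.2,-1.2,0,0,0,85,0,-5.8,-1.2,0,0,0,85,0,-6,-1.2,0,0,0,85,0,-6,-1.2,0,0,0,85]

```text
time: 40.4
tool_pos: [0.4716, -0.1419, 0.2285]
tool_rot: [0.0, 0.708, 0.706, 0.0]
force: [-1.2, -0.2, -0.6]
opening: 0.0851
```

```bash
python3 -c "
from h import *
go(622,-141.8,88.4)
check('9')"
```

```text
t 40.4 pos [ 471.6 -141.9  228.5] open 85.1 F [-1.2 -0.2 -0.6]
shift [0.03 6.01 5.61] turn [ 0.01  0.   -0.02]
scene 15 140 [623.   60.6] off pad [ 2.8 -0.2] res 0.3 zmax 93.9
scene 30 248 [620.9  -9.7] off pad [ 0.1 -2.3] res 0.4 zmax 109.6
scene 60 407 [624.3 -75.9] off pad [ 2.9 -0.6] res 0.4 zmax 128.8
scene 120 672 [ 623.4 -145.7] off pad [ 1.5 -2.4] res 0.5 zmax 147.3
top 15 30 [618.9  62.8] off pad [-1.3  2. ] res 0.3 zmax 93.5
top 30 54 [616.9  -7.3] off pad [-3.9  0.1] res 0.2 zmax 109.8
top 60 85 [619.9 -73.5] off pad [-1.5  1.8] res 0.3 zmax 127.7
top 120 152 [ 619.1 -143.3] off pad [-2.8 -0. ] res 0.3 zmax 146.5
```

View pics/s9.png

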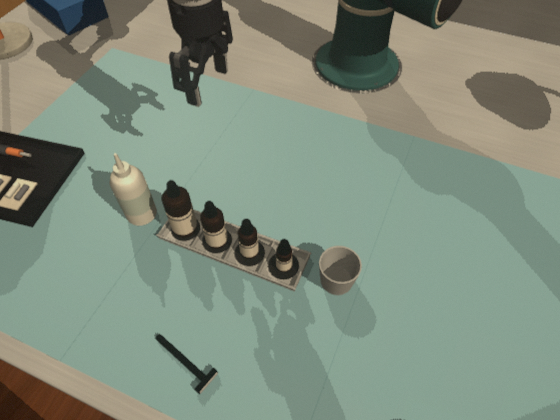

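All four stand on their pads, ascending from the cup at (340, 270) to the wash bottle at (135, 195). Both of those are where they started, and the gripper is clear.

```bash
python3 -c "
from h import *
print(r.finish_job())"
```

```text
the job is handed in; nothing more can be done
None
```

I put all four ink bottles back in the rack in order of height, 15, 30, 60, 120, with the shortest next to the rinse cup and the tallest next to the wash bottle. I lowered each one until the wrist force showed contact, then released it. The job was handed in at about 40.5 s; no verdict is reported.

My last pictures from both cameras showed:
- **Position:** every bottle stands upright, with its centre within about 4 mm of the pad centre (12 mm allowed). The two cameras disagree by about 4 mm in x and 2 to 3 mm in y, so that figure is only good to a few mm.
- **Height:** the bottle tops read about 1 to 2 mm above nominal. That matches the bottles resting on their pads, since the starting readings on the bench were high by a similar amount.
- **Surroundings:** the cup and wash bottle look unmoved. I compared them by eye against the first picture and did not measure them again. The gripper was open and well clear.

No check failed.

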